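# Lay the tall plywood bin on its side against the stop

## Robot

A 6-joint arm with a two-finger parallel gripper is mounted at the origin on the work surface. World frame = base frame: x ahead of the robot, y to its left, z up, the work surface at z = 0. Lengths are in m, angles in rad, forces in N, time in s.
With the tool pointing down it reaches from about 0.325 to 0.775 m from the base axis. Payload 5.5 kg.
Tool frame: the origin (TCP) lies midway between the tips of the shut fingers; the grasp point (between the pads) lies 19 mm behind it; z points along the fingers, y is the line along which they close (so a half turn about z gives the same grasp; the last joint's range is limited). The gripper opens to 85 mm and grips with 20 to 120 N. Pads are 22 mm wide; open, the fingers measure 114 mm over their backs; the gripper's body (76 mm by 85 mm) begins 54 mm behind the grasp point. The pads swing forward as they close: fully open they stand 13 mm farther back than shut.
Start: joints at [-1.285, 0.091, 1.231, -0, 1.82, -0.057], TCP at [0.202, -0.565, 0.231] pointing down, gripper open.
Joint ranges: [-2.87, 2.87], [-0.86, 2.18], [0.17, 2.46], [-1.51, 4.65], [0.06, 2.69], [-2.65, 2.65]. Speed limits (rad/s): [2.57, 2.57, 3.01, 3.14, 3.14, 3.14].

## Interface

Orientations are given as [roll, pitch, yaw] about the fixed x, y, z axes, in that order (R = Rz(yaw) Ry(pitch) Rx(roll)).
In Python, from rig import * gives the robot as it stands.
- The arm moves only by the tool servo_tool, never from a script. Its argument "rows" is a list that holds one entry, the list of rows, each a list of 4 numbers: the shift along the tool's x, y, z in m, then the turn about the tool's z in degrees. In form: [[[x, y, z, yaw], ...]]. A call has 1 to 20 rows; each row shifts and turns the commanded pose from where the row before left it, along the tool's axes as they then stand; what a row does not reach is not made up. A row lasts 1/10 s, in which the tool goes at most 50 mm and 8.59 degrees, less where a joint would pass 70% of its speed; a pose out of reach is approached as far as the arm can. A call is refused whole if a number of a shift passes 0.05 or a number of a turn 8.59, either way. A call with a gripper value outside its range is refused whole. "gripper" is the opening, from 0 (shut) to 1 (fully open), set as the call begins (left out, the last holds). The fingers move at their own pace and stop on an object; the grip force is fixed at half the most. Time passes only in rows, so rows that do not move let the fingers close. It gives the time, the measured TCP pose, the force, the opening and the grip force at its end, in the units of the state.
- observe(): the state, without advancing time (a new reading comes with each control period).
- get_image(name): name is "scene" or "top" or "wrist"; returns (picture, depth): 400x640x3 uint8, blue, green, red; 400x640 float32, m along the optical axis (not along the pixel's ray), 0 where there is no reading.
- camera_model(name): a dict with "fov_y" (degrees; the focal length in pixels is half the picture's height over the tangent of half this angle, whatever the lens; pixels are square), "cx", "cy" (the principal point, pixels), "R" (3x3) and "t" (3): a world point X has camera coordinates R X + t; the wrist camera has in their place "mount" (4x4, takes a point from camera to tool coordinates, whose origin is the TCP and whose axes are the flange's). Camera axes: x right, y down, z forward; pixel columns grow to the right and rows downward; lengths in m; the calibration is good to about 2 mm. A picture is of the moment at which its call begins: read the wrist's pose just before it. camera_model takes no time and is no camera call.
- finish_job(): hands the job in; it is judged then, once.
The state is a dict: "time_s": time; "joints": joint angles; "qd": joint speeds; "joint_torque": joint torques, N m; "position": TCP position; "tool_rot": TCP orientation; "ft_force": force on the tool from outside, world axes, zero at the start; "ft_torque": the same for the moment, N m; "width": finger opening in m; "grip_force": force on a finger pad.
Only numpy, scipy, OpenCV 4.12 (cv2) and the standard library are available. Lean on these libraries where they do the work, as an engineer would, in place of code of your own. Each camera call takes 0.05 s, during which the arm holds its last target. There are 200 camera calls.

## Task

On the leather bench, tip the tall open plywood bin over to the robot's left with the fingertips, easing it all the way down so that it lands gently on its side with its mouth to the left, and then push it back to the right along the bench until its closed bottom sits flush against the dark wooden stop strip, so that card cases can be slid into it. Only touch, hook and push the bin: do not grip it, press it hard or lift it off the bench, and leave everything else where it is.

Things in the scene. Friction and masses are not known exactly. Their poses are not given: they have to be found in the camera images.
- bin: tall empty open-topped box of pale plywood, brown leather band near its foot: 75 mm deep (own x), 100 wide (y), 150 tall (z), walls and bottom 6 mm thick, loose, 0.18 to 0.35 kg. Starts upright, its front (own -x side) roughly to the robot's left (+y). Origin: centre of the outer face of its closed bottom; z points from bottom to mouth, x from front to back side. Tipped as asked, it lies with x up, 75 mm high
- bin_heel (a point): middle of the bin's lower front edge (37.5 mm from the bin's origin along its -x): the edge it pivots on when tipped to the left, on the table throughout. The bin passes its balance at about 0.5 rad of lean and then falls by itself unless held up
- bin_mouth (a point): centre of the bin's open mouth, 150 mm from the bin's origin along its z
- stop: dark wooden strip fixed to the table on the bin's right: 20 mm thick (own x), 260 long (y), 25 high, a brass screw near each end. Origin: centre of its underside; x points roughly to the robot's right (-y), away from the bin, so the face towards the bin lies 10 mm from the origin along -x. The bin starts with its back 12 to 30 mm from that face, within 0.1 rad of square
- glue: white glue bottle with a red cap, 44 mm diameter, 110 mm tall, standing beyond the strip; a bystander, leave alone. Origin: centre of its underside
- dye: amber dye jar with a black cap, 48 mm diameter, 70 mm tall, standing beyond the strip; a bystander, leave alone. Origin: centre of its underside
- mug: terracotta cup, 80 mm diameter, 90 mm tall; a bystander, leave alone. Origin: centre of its underside
- mallet: wooden mallet lying down, about 255 mm long, head 85 mm wide and 60 mm high; a bystander, leave alone. Origin: below the handle, on the table, 100 mm from the head's axis
- case: brown leather card case, 75 x 105 x 10 mm, lying on a stone slab; a bystander, leave alone. Origin: centre of its underside
- awl: awl with a wooden handle, 150 mm long, lying down; a bystander, leave alone. Origin: on the table, below its length
Not all that is in view belongs to the job. What is shaped like the bin but blue is not meant.

How it is judged:
On the way, in this order (a step that is already met when the one before it is completed fails the run):
1. the bin lies on its side on the bench, mouth to the robot's left (angle between bin's own x axis and vertical below 0.1 rad), for 0.2 s.
2. the bin's closed bottom is pushed home against the stop strip (angle between bin's own x axis and vertical below 0.06 rad and x of bin in the frame of stop between -0.015 and -0.005 m and y of bin in the frame of stop between -0.09 and 0.09 m and angle between the z axis of bin and the x axis of stop, either way round below 0.06 rad and height (world z) of bin_heel below 0.006 m), for 0.2 s.
At the end, for the whole second after the job is handed in: The bin rests on its front side (its x within 0.06 rad of vertical, heel edge less than 6 mm above the bench), bottom within 5 mm of the stop's face and within 0.06 rad of parallel to it, wholly within the strip's length to 10 mm (centre within 90 mm of the strip's middle), at rest (all of step 2 and linear speed of bin below 0.01 m/s); the robot touches nothing.
It fails at once if the bin falls or is knocked over instead of being eased down (turns faster than 3.5 rad/s) (angular speed of bin above 3.5 rad/s).
It fails at once if the bin is lifted (its heel edge more than 15 mm off the bench) (height (world z) of bin_heel above 0.015 m).
It fails at once if the bin is gripped or pressed hard (fingers press it with more than 30 N) (contact force between the fingers and bin above 30 N).
It fails at once if another thing is moved more than 20 mm (distance of any of glue, dye, mug, mallet, case, awl from where it was at the start of the episode above 0.02 m).
It also fails if it takes over 67 s, if anything falls off the work surface, if the arm or the gripper's body presses on something with over 40 N, if the wrist force passes 120 N, or if a joint passes its speed limit or range.

## Working session

There is one attempt and no reset: what is moved stays moved. The work goes in short steps, Python scripts to look and compute and a tool call to move; the robot and the scene stay as the last step left them, time stands still between calls to the robot, and variables do not carry over. Pictures are saved under pics/ and viewed, at most 10 in all, crops included, and the job is handed in when it is done.

Besides the shell and the picture viewer there is one more tool, called after "Emit:" as name(argument=value, ...) on one line, values as JSON. servo_tool: Moves the arm, as the interface text tells. Its arguments: {"type":"object","properties":{"rows":{"type":"array","items":{"type":"array","items":{"type":"array","items":{"type":"number"}}}},"gripper":{"type":"number"}},"required":["rows"]}

```bash
mkdir -p pics
cat > h.py <<'E'
from rig import *
import numpy as np, cv2
def cloud(name):
    im,d=get_image(name); m=camera_model(name)
    f=200/np.tan(np.radians(m["fov_y"])/2)
    v,u=np.mgrid[0:400,0:640]
    P=np.stack([(u-m["cx"])*d/f,(v-m["cy"])*d/f,d],-1)
    W=(P-np.array(m["t"]))@np.array(m["R"])
    W[d==0]=np.nan
    return im,W
E
python3 - <<'E'
from h import *
for n in("top","scene"):
    im,W=cloud(n); cv2.imwrite(f"pics/{n}0.png",im); np.save(f"{n}0.npy",W)
s=observe(); print(s["position"],s["tool_rot"],s["time_s"],s["width"])
E
```

```text
[ 0.20160375 -0.56484015  0.23024017] [-3.13980369e+00 -1.11622379e-04  3.42759734e-01] 0.1 0.08535839657664095
```

View pics/top0.png

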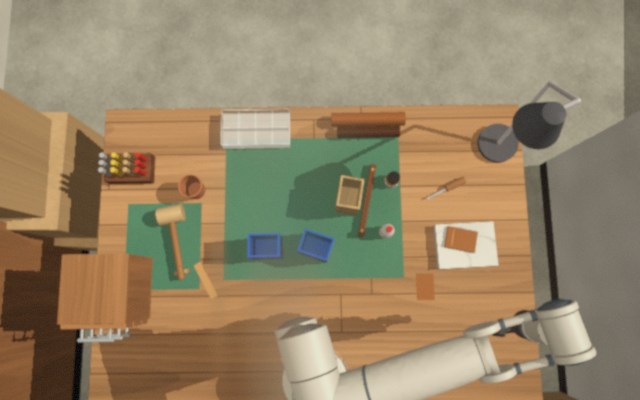

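View pics/scene0.png

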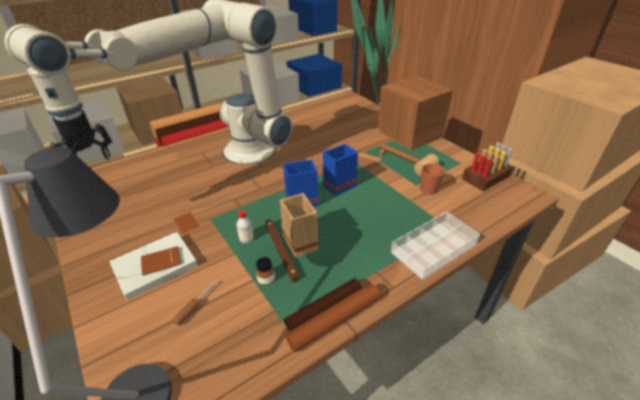

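The top view shows the bin at about (350,193), the strip running from (372,168) to (362,235), the dye at (392,179), the glue at (387,231), and blue bins at (264,246) and (316,246). Next I'll measure their poses.

Run:
```python
import numpy as np,cv2
W=np.load("top0.npy")
r=W[150:265,230:410].reshape(-1,3); r=r[~np.isnan(r[:,0])]
def rect(m,n):
    p=r[m]; print(n,len(p),p.mean(0).round(4)); 
    q=cv2.minAreaRect((p[:,:2]*1000).astype(np.float32)); print("  ",q, (cv2.boxPoints(q)/1000).round(3).tolist())
print(W[192,350],W[200,366],W[215,330],W[246,316],W[231,387],W[179,392])
c=W[192,350]
near=lambda u,v,rad: np.hypot(r[:,0]-W[v,u,0],r[:,1]-W[v,u,1])<rad
rect(near(350,193,.11)&(r[:,2]>.14)&(r[:,2]<.16),"rim")
S=np.load("scene0.npy").reshape(-1,3)
for nm,u,v,rad,zl,zh in (("strip",367,202,.16,.02,.03),("blue",316,246,.09,.1,.3)):
    rect(near(u,v,rad)&(r[:,2]>zl)&(r[:,2]<zh),nm)
# strip via top face: fit line
m=near(367,202,.16)&(r[:,2]>.019)&(r[:,2]<.03); 
p=r[m]
for lo in np.arange(.3,.75,.03):
    q=p[(p[:,0]>=lo)&(p[:,0]<lo+.03)]
    if len(q): print(lo.round(2),q[:,1].min().round(3),q[:,1].max().round(3),len(q))
```

```text
[ 0.63002029 -0.13113891  0.00419432] [ 0.59853413 -0.18523668  0.01782364] [ 5.49768294e-01 -5.96519894e-02  4.45486071e-04] [ 0.44152409 -0.00955665  0.00761487] [ 0.48195282 -0.24433116  0.09075103] [ 0.66045946 -0.26992359  0.07241398]
rim 221 [ 0.6037 -0.1231  0.1499]
   ((604.7858276367188, -122.32470703125), (75.19491577148438, 101.62911224365234), 79.98516845703125) [[0.5479999780654907, -0.1509999930858612], [0.6480000019073486, -0.1679999977350235], [0.6610000133514404, -0.09399999678134918], [0.5609999895095825, -0.07599999755620956]]
strip 378 [ 0.5971 -0.1878  0.0252]
   ((601.9432983398438, -179.42112731933594), (190.5718536376953, 259.15643310546875), 80.12037658691406) [[0.4580000042915344, -0.25099998712539673], [0.7129999995231628, -0.29600000381469727], [0.7459999918937683, -0.1080000028014183], [0.4909999966621399, -0.06300000101327896]]
blue 281 [ 0.4406 -0.0079  0.1435]
   ((438.022216796875, -10.031993865966797), (99.14116668701172, 75.78501892089844), 70.649658203125) [[0.38600000739097595, -0.04399999976158142], [0.4569999873638153, -0.0689999982714653], [0.49000000953674316, 0.024000000208616257], [0.4189999997615814, 0.04899999871850014]]
0.45 -0.253 -0.154 17
0.48 -0.23 -0.158 41
0.51 -0.183 -0.161 47
0.54 -0.191 -0.077 53
0.57 -0.195 -0.173 37
0.6 -0.203 -0.153 43
0.63 -0.284 -0.092 59
0.66 -0.253 -0.19 46
0.69 -0.219 -0.198 39
0.72 -0.223 -0.206 11
```

Emit:
servo_tool(rows=[[[0,0,0,-7.54],[0,0,0,-7.54],[0,0,0,-7.54],[0,0,0,-7.54],[0,0,-0.01,-7.54],[0,0,-0.01,-7.54],[0,0,0,-7.54],[0,0,0,-7.54],[0,0,0,0]]], gripper=0)

```text
time_s: 1.0
position: [0.2017, -0.565, 0.2508]
tool_rot: [-3.141, -0.001, 1.397]
ft_force: [-0.5, -0.3, -0.5]
width: -0.0003
grip_force: 0.0
```

Emit:
servo_tool(rows=[[[0.03,0.019,0,0],[0.03,0.019,0,0],[0.03,0.019,0,0],[0.03,0.019,0,0],[0.03,0.019,0,0],[0.03,0.019,0,0],[0.03,0.019,0,0],[0.03,0.019,0,0],[0.03,0.019,0,0],[0.03,0.019,0,0],[0.03,0.019,0,0],[0.03,0.019,0,0],[0.03,0.019,0,0],[0.03,0.019,0,0],[0.03,0.019,0,0],[0.03,0.019,0,0],[0.027,0.015,0,0],[0,0,0,0],[0,0,0,0]]])

```text
time_s: 2.9
position: [0.6042, -0.121, 0.2505]
tool_rot: [-3.14, 0.0, 1.394]
ft_force: [-1.1, 0.2, -1.3]
width: -0.0
grip_force: 0.0
```

Run:
```python
from h import *
s=observe(); print(s["position"],s["tool_rot"],s["time_s"],s["joints"],s["width"])
m=camera_model("wrist"); print(np.array(m["mount"]).round(3).tolist(),m["fov_y"])
from scipy.spatial.transform import Rotation as Rt
im,d=get_image("wrist"); cv2.imwrite("pics/w1.png",im)
f=200/np.tan(np.radians(m["fov_y"])/2); v,u=np.mgrid[0:400,0:640]
P=np.stack([(u-m["cx"])*d/f,(v-m["cy"])*d/f,d],-1)
M=np.array(m["mount"]); T=P@M[:3,:3].T+M[:3,3]
R=Rt.from_euler("xyz",s["tool_rot"]).as_matrix()
W=T@R.T+np.array(s["position"]); W[d==0]=np.nan
np.save("w1.npy",W)
p=W.reshape(-1,3); p=p[~np.isnan(p[:,0])]
q=p[(abs(p[:,2]-.15)<.005)&(np.hypot(p[:,0]-.605,p[:,1]+.122)<.09)]
b=cv2.minAreaRect((q[:,:2]*1000).astype(np.float32)); print(len(q),b,cv2.boxPoints(b).tolist())
q=p[(abs(p[:,2]-.025)<.004)&(abs(p[:,1]+.178+.2*(p[:,0]-.6)+.01)<.03)]
b=cv2.minAreaRect((q[:,:2]*1000).astype(np.float32)); print(len(q),b,cv2.boxPoints(b).tolist())
```

```text
[ 0.60420339 -0.12102178  0.25048043] [-3.14011854e+00  2.89659722e-04  1.39431048e+00] 2.9 [-2.52666210e-01  1.41849562e-01  1.14201631e+00 -4.18281494e-04
  1.85917455e+00 -7.62988213e-02] -4.6910704689735347e-05
[[0.0, -0.945, -0.328, 0.084], [1.0, -0.0, 0.0, -0.0], [-0.0, -0.328, 0.945, -0.144], [0.0, 0.0, 0.0, 1.0]] 67.52371500544473
3030 ((603.095458984375, -123.48084259033203), (75.24908447265625, 100.20323181152344), 79.8639907836914) [[547.1544189453125, -151.70101928710938], [645.793701171875, -169.3353271484375], [659.0364990234375, -95.26066589355469], [560.397216796875, -77.62635803222656]]
1445 ((672.1693725585938, -201.3160400390625), (58.2120475769043, 407.6212463378906), 78.34445190429688) [[466.6811218261719, -188.64654541015625], [865.897216796875, -270.99725341796875], [877.6575927734375, -213.98553466796875], [478.4415283203125, -131.63482666015625]]
```

View pics/w1.png

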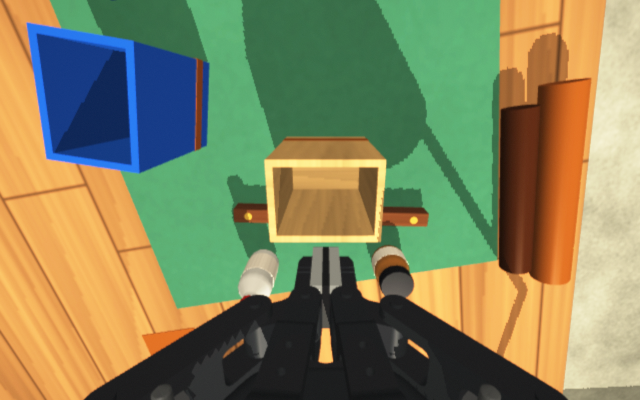

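The wrist view confirms the bin rim: its corners span roughly (266,160) to (385,240), it's nearly square to the tool, and the fingers are over its centre. I'll lower the fingers inside and start pushing the front wall.

Emit:
servo_tool(rows=[[[0,0,0.02,0],[0,0,0.02,0],[0,0,0.02,0],[0,0,0.02,0],[0,0,0.02,0],[0,0,0.02,0],[0.005,0,0,0],[0.005,0,0,0],[0.005,0,0,0],[0.003,0,0,0],[0.003,0,0,0],[0.003,0,0,0],[0.003,0,0,0],[0.003,0,0,0],[0.003,0,0,0],[0.003,0,0,0],[0,0,0,0]]])

```text
time_s: 4.65
position: [0.6105, -0.0856, 0.1311]
tool_rot: [-3.141, -0.0, 1.396]
ft_force: [0.7, -1.1, 0.1]
width: -0.0001
grip_force: 0.3
```

Run:
```python
from h import *
s=observe(); print(s["position"],s["ft_force"],s["time_s"])
im,W=cloud("scene"); cv2.imwrite("pics/s1.png",cv2.resize(im[150:310,200:400],None,fx=3,fy=3))
```

```text
[ 0.61045489 -0.08556685  0.13111289] [ 0.71411105 -1.08253552  0.10104727] 4.65
```

View pics/s1.png

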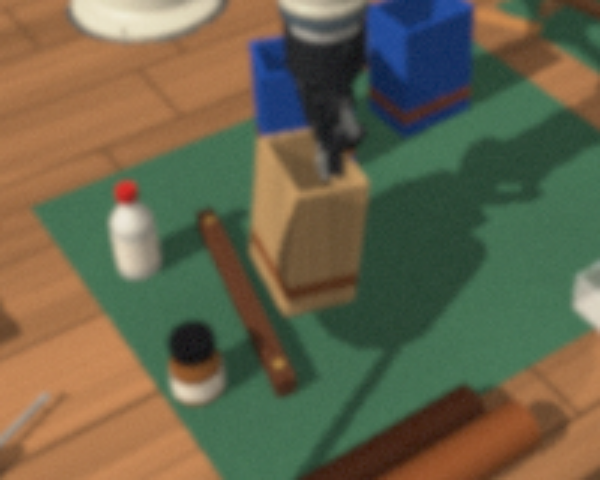

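The scene crop shows the fingers inside the bin near the front wall, with the bin starting to lean. I'll add a model fit to track the lean.

```bash
cat >> h.py <<'E'
from scipy.optimize import least_squares
A=-0.177; L=np.array([-np.sin(A),np.cos(A)]); F=np.array([np.cos(A),np.sin(A)])
C0=np.array([.603,-.1235])
def lean(th0):
    """fit (heel u, width offset, lean): u left from the bin's first centre"""
    best=[]
    pts=[]
    for n in ("scene","top"):
        im,W=cloud(n); hsv=cv2.cvtColor(im,cv2.COLOR_BGR2HSV)
        ok=(hsv[...,0]>8)&(hsv[...,0]<28)&(hsv[...,1]>50)&(hsv[...,2]>90)
        p=W[ok]; d=p[:,:2]-C0; u=d@L; w=d@F
        k=(u>-.12)&(u<.25)&(abs(w)<.075)&(p[:,2]>.012)&(p[:,2]<.18)
        k&=~((u<-.04)&(p[:,2]<.035))
        pts.append(np.c_[u,w,p[:,2]][k])
    n=[len(q) for q in pts]; q=np.vstack(pts)
    def res(x):
        a=q[:,0]-x[0]; z=q[:,2]; s,c=np.sin(x[2]),np.cos(x[2])
        zz=a*s+z*c; xx=-a*c+z*s
        e=np.abs(np.c_[xx-.0375,q[:,1]-x[1],zz-.075])-[.0375,.05,.075]
        o=np.linalg.norm(np.maximum(e,0),axis=1); i=np.minimum(e.max(1),0)
        i=np.where(i<-.012,-.012,i)
        return o+i
    r=min((least_squares(res,[.0375,0,t],loss="soft_l1",f_scale=.004) for t in th0),key=lambda r:r.cost)
    return r.x.round(4),n,round(float(np.median(abs(res(r.x)))),4)
def tcp():
    s=observe(); d=np.array(s["position"][:2])-C0
    return round(float(d@L),4),round(float(d@F),4),round(float(s["position"][2]),4),np.round(s["ft_force"],2),s["time_s"]
E
python3 - <<'E'
from h import *
print(tcp()); print(lean([0,.2,.4]))
E
```

```text
(0.0384, 0.0007, 0.1312, array([ 0.14, -0.87,  0.03]), 4.7)
(array([0.0362, 0.0015, 0.1309]), [1712, 278], 0.0011)
```

Emit:
servo_tool(rows=[[[0.003,0,0.001,0],[0.003,0,0.001,0],[0.003,0,0.001,0],[0.003,0,0.001,0],[0.003,0,0.001,0],[0.003,0,0.001,0],[0.003,0,0.001,0],[0.003,0,0.001,0],[0.003,0,0.001,0],[0,0,0,0]]])

```text
time_s: 5.8
position: [0.6151, -0.059, 0.122]
tool_rot: [-3.141, -0.0, 1.396]
ft_force: [0.4, 0.6, 0.1]
width: 0.0001
grip_force: 0.2
```

Run:
```python
from h import *
print(tcp()); print(lean([0.1,.3,.5]))
```

```text
(0.0657, 0.0006, 0.122, array([0.41, 0.59, 0.06]), 5.8)
(array([0.0369, 0.0012, 0.3423]), [1834, 432], 0.001)
```

Emit:
servo_tool(rows=[[[0.001,0,0.0015,0],[0.001,0,0.0015,0],[0.001,0,0.0015,0],[0.001,0,0.0015,0],[0.001,0,0.0015,0],[0.001,0,0.0015,0],[0.001,0,0.0015,0],[0.001,0,0.0015,0],[0.001,0,0,0],[0.001,0,0,0],[0.001,0,0,0],[0,0,0,0]]])

```text
time_s: 7.1
position: [0.6171, -0.0485, 0.1104]
tool_rot: [3.141, -0.0, 1.396]
ft_force: [0.0, 0.3, 0.4]
width: -0.0002
grip_force: 0.1
```

Run:
```python
from h import *
print(tcp()); print(lean([.3,.5,.7]))
```

```text
(0.0764, 0.0007, 0.1104, array([0.  , 0.27, 0.39]), 7.1)
(array([0.0371, 0.0009, 0.4561]), [1821, 553], 0.001)
```

Emit:
servo_tool(rows=[[[0.001,0,0,0],[0.001,0,0,0],[0.001,0,0,0],[0.001,0,0,0],[0,0,0,0],[0,0,0,0]]])

```text
time_s: 7.8
position: [0.6178, -0.0446, 0.1103]
tool_rot: [-3.142, -0.0, 1.396]
ft_force: [0.2, -0.4, 0.2]
width: 0.0001
grip_force: 0.1
```

Run:
```python
from h import *
print(tcp()); print(lean([.3,.5,.7]))
```

```text
(0.0802, 0.0006, 0.1103, array([ 0.16, -0.43,  0.2 ]), 7.8)
(array([0.0371, 0.0009, 0.4856]), [1839, 595], 0.0011)
```

Emit:
servo_tool(rows=[[[0.001,0,0,0],[0.001,0,0,0],[0.001,0,0,0],[0.001,0,0,0],[0,0,0,0],[0,0,0,0],[0,0,0,0],[0,0,0,0]]])

```text
time_s: 8.7
position: [0.6185, -0.0408, 0.1103]
tool_rot: [3.142, 0.0, 1.396]
ft_force: [-0.6, 0.4, -0.3]
width: 0.0001
grip_force: 0.0
```

Run:
```python
from h import *
print(tcp()); print(lean([.3,.5,.7]))
```

```text
(0.0841, 0.0007, 0.1103, array([-0.57,  0.36, -0.28]), 8.7)
(array([0.0373, 0.0009, 0.5106]), [1851, 618], 0.001)
```

Emit:
servo_tool(rows=[[[0.001,0,0,0],[0.001,0,0,0],[0,0,0,0],[0,0,0,0],[0,0,0,0],[0,0,0,0],[0,0,0,0]]])

```text
time_s: 9.5
position: [0.6188, -0.0388, 0.1103]
tool_rot: [3.142, -0.0, 1.396]
ft_force: [0.4, 0.5, 0.1]
width: -0.0002
grip_force: 0.0
```

Run:
```python
from h import *
print(tcp()); print(lean([.3,.5,.7]))
```

```text
(0.0862, 0.0007, 0.1103, array([0.4 , 0.47, 0.07]), 9.5)
(array([0.0373, 0.0009, 0.525 ]), [1858, 630], 0.001)
```

Emit:
servo_tool(rows=[[[0.001,0,0,0],[0.001,0,0,0],[0,0,0,0],[0,0,0,0],[0,0,0,0],[0,0,0,0],[0,0,0,0],[0,0,0,0]]])

```text
time_s: 10.4
position: [0.6192, -0.0368, 0.1103]
tool_rot: [-3.142, -0.0, 1.396]
ft_force: [-0.0, -1.1, 0.1]
width: -0.0002
grip_force: 0.0
```

Run:
```python
from h import *
print(tcp()); print(lean([.3,.5,.7]))
```

```text
(0.0882, 0.0006, 0.1103, array([-0.  , -1.06,  0.08]), 10.4)
(array([0.0373, 0.0009, 0.5379]), [1858, 640], 0.0011)
```

Emit:
servo_tool(rows=[[[0.001,0,0,0],[0.001,0,0,0],[0,0,0,0],[0,0,0,0],[0,0,0,0],[0,0,0,0],[0,0,0,0],[0,0,0,0]]])

```text
time_s: 11.3
position: [0.6195, -0.0348, 0.1103]
tool_rot: [-3.142, -0.0, 1.396]
ft_force: [-0.5, 0.7, 0.1]
width: -0.0002
grip_force: 0.0
```

Run:
```python
from h import *
print(tcp()); print(lean([.3,.5,.7]))
```

```text
(0.0902, 0.0006, 0.1103, array([-0.46,  0.68,  0.12]), 11.3)
(array([3.780e-02, 6.000e-04, 6.618e-01]), [1886, 684], 0.0011)
```

The bin has passed its balance and is held by the hooked rim at 0.66 rad. Now I'll ease it down.

Emit:
servo_tool(rows=[[[0.001,0,0,0],[0.002,0,0,0],[0.003,0,0,0],[0.003,0,0,0],[0.003,0,0,0],[0.003,0,0,0],[0.003,0,0,0],[0.003,0,0,0],[0.003,0,0,0],[0.003,0,0,0],[0.003,0,0,0],[0.003,0,0,0],[0.003,0,0,0],[0.003,0,0,0],[0.002,0,0,0],[0.001,0,0,0],[0,0,0,0]]])

```text
time_s: 13.1
position: [0.6269, 0.0067, 0.1103]
tool_rot: [3.142, -0.0, 1.396]
ft_force: [-0.7, -0.1, -0.3]
width: -0.0001
grip_force: 0.3
```

Run:
```python
from h import *
print(tcp()); print(lean([.6,.9,1.2,1.5]))
```

```text
(0.1324, 0.0006, 0.1103, array([-0.73, -0.14, -0.31]), 13.1)
(array([3.750e-02, 7.000e-04, 9.611e-01]), [1922, 924], 0.0012)
```

Emit:
servo_tool(rows=[[[0.001,0,0.001,0],[0.002,0,0.002,0],[0.002,0,0.002,0],[0.002,0,0.002,0],[0.002,0,0.002,0],[0.002,0,0.002,0],[0.002,0,0.002,0],[0.002,0,0.002,0],[0.002,0,0.002,0],[0.002,0,0.002,0],[0.002,0,0.002,0],[0.002,0,0.002,0],[0.002,0,0.002,0],[0.002,0,0.001,0],[0.001,0,0,0],[0,0,0,0]]])

```text
time_s: 14.8
position: [0.6314, 0.0339, 0.0836]
tool_rot: [-3.14, 0.001, 1.395]
ft_force: [1.3, -0.3, -0.7]
width: 0.0002
grip_force: 0.3
```

Run:
```python
from h import *
print(tcp()); print(lean([.9,1.2,1.5]))
```

```text
(0.1599, 0.0002, 0.0836, array([ 1.29, -0.28, -0.73]), 14.8)
(array([3.4600e-02, 7.0000e-04, 1.1963e+00]), [1872, 1064], 0.0013)
```

Emit:
servo_tool(rows=[[[0.002,0,0.002,0],[0.002,0,0.002,0],[0.002,0,0.002,0],[0.002,0,0.002,0],[0.002,0,0.002,0],[0.002,0,0.002,0],[0,0,0,0]]])

```text
time_s: 15.6
position: [0.6337, 0.0463, 0.0718]
tool_rot: [-3.141, -0.0, 1.396]
ft_force: [0.6, 1.4, -0.3]
width: -0.0001
grip_force: 0.5
```

Run:
```python
from h import *
print(tcp()); print(lean([.9,1.2,1.5]))
```

```text
(0.1726, 0.0003, 0.0718, array([ 0.55,  1.35, -0.3 ]), 15.6)
(array([3.4500e-02, 5.0000e-04, 1.3103e+00]), [1877, 1106], 0.0014)
```

Emit:
servo_tool(rows=[[[0.002,0,0.002,0],[0.002,0,0.002,0],[0.002,0,0.002,0],[0.002,0,0.002,0],[0.002,0,0.002,0],[0.002,0,0.002,0],[0,0,0,0]]])

```text
time_s: 16.4
position: [0.6357, 0.0581, 0.0598]
tool_rot: [-3.141, -0.0, 1.396]
ft_force: [1.3, 1.8, -0.6]
width: 0.0001
grip_force: 0.6
```

Run:
```python
from h import *
print(tcp()); print(lean([.9,1.2,1.5]))
```

```text
(0.1846, 0.0003, 0.0598, array([ 1.31,  1.78, -0.63]), 16.4)
(array([3.3200e-02, 4.0000e-04, 1.4341e+00]), [1853, 1127], 0.0014)
```

Emit:
servo_tool(rows=[[[0.002,0,0.002,0],[0.002,0,0.002,0],[0.002,0,0.001,0],[0.002,0,0.001,0],[0.002,0,0.001,0],[0.002,0,0,0],[0.002,0,0,0],[0,0,0,0],[0,0,0,0],[0,0,0,0]]])

```text
time_s: 17.5
position: [0.6384, 0.0714, 0.0534]
tool_rot: [3.141, 0.0, 1.395]
ft_force: [0.5, 0.5, 0.1]
width: -0.0002
grip_force: 0.0
```

Run:
```python
from h import *
print(tcp()); print(lean([1.2,1.5]))
```

```text
(0.1981, 0.0005, 0.0534, array([0.46, 0.49, 0.09]), 17.5)
(array([3.3000e-02, 6.0000e-04, 1.5715e+00]), [1738, 1125], 0.0013)
```

The bin is down on its side, mouth to the left. I'll back off, open the fingers and measure the strip for the push.

Emit:
servo_tool(rows=[[[0.005,0,0,0],[0.008,0,0,0],[0.008,0,0,0],[0.008,0,0,0],[0.008,0,0,0],[0,0,0,0]]])

```text
time_s: 18.2
position: [0.6448, 0.1095, 0.0532]
tool_rot: [-3.141, -0.0, 1.397]
ft_force: [-0.6, 0.1, -0.2]
width: 0.0001
grip_force: 0.0
```

Emit:
servo_tool(rows=[[[0,0,0.005,0],[0,0,0.005,0],[0,0,0.005,0],[0,0,0.005,0],[0,0,0.005,0],[0,0,0,0],[0,0,0,0],[0,0,0,0]]], gripper=1)

```text
time_s: 19.0
position: [0.645, 0.108, 0.0287]
tool_rot: [3.141, -0.0, 1.396]
ft_force: [0.6, 0.2, 0.6]
width: 0.0856
grip_force: 0.0
```

```bash
cat >> h.py <<'E'
def strip():
    q=[]
    for n in("top","scene"):
        im,W=cloud(n); p=W.reshape(-1,3); d=p[:,:2]-C0
        u=d@L; w=d@F
        k=(abs(w)<.14)&(abs(u+.065)<.025)&(abs(p[:,2]-.025)<.004)
        r=np.c_[w,u][k]; 
        c=np.polyfit(*r.T,1); e=r[:,1]-np.polyval(c,r[:,0])
        for _ in range(5):
            g=abs(e-np.median(e))<.012; c=np.polyfit(*r[g].T,1); e=r[:,1]-np.polyval(c,r[:,0])
        print(n,len(r),"slope",c.round(4),"half",np.percentile(e[g],[2,98]).round(4),"w",np.percentile(r[g][:,0],[1,99]).round(3))
E
python3 - <<'E'
from h import *
print(tcp(),observe()["width"]); print(lean([1.5])); strip()
W=np.load("w1.npy"); p=W[W[...,2]>-1]; d=p[:,:2]-C0; u=d@L; w=d@F
k=(abs(w)<.14)&(abs(u+.065)<.025)&(abs(p[:,2]-.025)<.003); print("wrist",k.sum(),np.polyfit(w[k],u[k],1),u[k].min(),u[k].max())
im,_=get_image("wrist"); cv2.imwrite("pics/w2.png",im)
E
```

```text
(0.2353, 0.0006, 0.0287, array([0.57, 0.22, 0.64]), 19.0) 0.08560871909466006
(array([3.3100e-02, 7.0000e-04, 1.5692e+00]), [1730, 1350], 0.0014)
top 292 slope [-0.0238 -0.0642] half [-0.0098  0.0097] w [-0.118  0.133]
scene 418 slope [-0.0199 -0.0676] half [-0.0095  0.0098] w [-0.117  0.137]
wrist 1123 [-0.02393647 -0.06523833] -0.07885214048198116 -0.05327371295178877
```

View pics/w2.png

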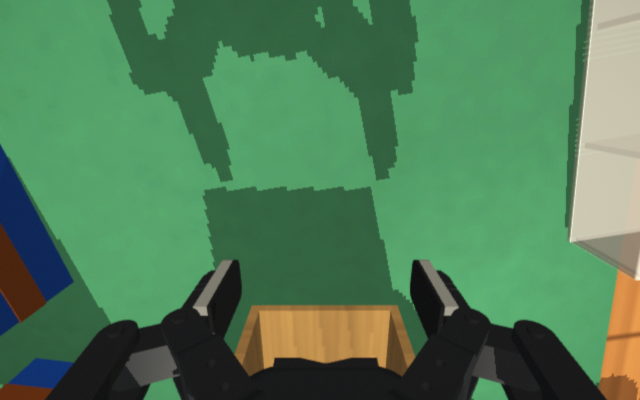

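The wrist view shows the bin's front rim at about (250–400, 305), with the open fingers straddling so that each pad faces a side wall. The strip is 0.023 rad off the bin's angle, so I'll turn the tool to match and push.

Emit:
servo_tool(rows=[[[-0.006,0,0.001,1.3],[-0.006,0,0,0],[-0.006,0,0,0],[-0.006,0,0,0],[-0.006,0,0,0],[-0.004,0,0,0],[-0.004,0,0,0],[-0.004,0,0,0],[-0.004,0,0,0],[-0.004,0,0,0],[-0.004,0,0,0],[-0.004,0,0,0],[-0.004,0,0,0],[0,0,0,0]]])

```text
time_s: 20.65
position: [0.6326, 0.0464, 0.0273]
tool_rot: [-3.142, 0.001, 1.372]
ft_force: [-0.0, -0.1, 0.6]
width: 0.0853
grip_force: 0.0
```

Run:
```python
from h import *
print(tcp(),observe()["width"]); print(lean([1.5]))
```

```text
(0.1725, -0.0008, 0.0273, array([-0.01, -0.1 ,  0.58]), 20.65) 0.08532869227053903
(array([ 1.0400e-02, -1.5000e-03,  1.5704e+00]), [1796, 1095], 0.0015)
```

Emit:
servo_tool(rows=[[[-0.004,0,0,0],[-0.004,0,0,0],[-0.004,0,0,0],[-0.004,0,0,0],[-0.004,0,0,0],[-0.004,0,0,0],[-0.004,0,0,0],[-0.004,0,0,0],[-0.004,0,0,0],[-0.004,0,0,0],[-0.004,0,0,0],[-0.004,0,0,0],[-0.004,0,0,0],[-0.004,0,0,0],[-0.002,0,0,0],[0,0,0,0]]])

```text
time_s: 22.35
position: [0.6213, -0.0103, 0.0274]
tool_rot: [3.141, 0.0, 1.372]
ft_force: [0.2, -0.2, 0.1]
width: 0.0855
grip_force: 0.0
```

Run:
```python
from h import *
print(tcp()); print(lean([1.5]))
```

```text
(0.1147, -0.0019, 0.0274, array([ 0.19, -0.18,  0.07]), 22.35)
(array([-0.0472, -0.0028,  1.5692]), [1813, 1087], 0.0015)
```

Emit:
servo_tool(rows=[[[-0.001,0,0,0],[-0.001,0,0,0],[-0.001,0,0,0],[-0.001,0,0,0],[-0.001,0,0,0],[0,0,0,0]]])

```text
time_s: 23.05
position: [0.6204, -0.0147, 0.0274]
tool_rot: [3.141, -0.0, 1.373]
ft_force: [-0.0, 0.8, 2.0]
width: 0.0854
grip_force: 0.7
```

Emit:
servo_tool(rows=[[[-0.001,0,0,0],[-0.001,0,0,0],[0,0,0,0]]])

```text
time_s: 23.35
position: [0.62, -0.0167, 0.0274]
tool_rot: [3.141, 0.0, 1.373]
ft_force: [0.2, 1.6, 1.3]
width: 0.0852
grip_force: 0.7
```

Emit:
servo_tool(rows=[[[-0.001,0,0,0],[0,0,0,0]]])

```text
time_s: 23.55
position: [0.6198, -0.0177, 0.0274]
tool_rot: [3.141, 0.0, 1.373]
ft_force: [1.2, 1.0, 1.3]
width: 0.0855
grip_force: 0.8
```

Run:
```python
from h import *
print(tcp()); print(lean([1.5]))
```

```text
(0.1071, -0.0021, 0.0274, array([1.19, 0.97, 1.29]), 23.55)
(array([-0.0544, -0.0029,  1.5693]), [1805, 1076], 0.0014)
```

Emit:
servo_tool(rows=[[[-0.001,0,0,0],[0,0,0,0]]])

```text
time_s: 23.85
position: [0.6195, -0.0187, 0.0273]
tool_rot: [-3.142, 0.0, 1.373]
ft_force: [1.0, 2.2, 1.2]
width: 0.0853
grip_force: 0.8
```

Emit:
servo_tool(rows=[[[-0.0005,0,0,0],[0,0,0,0]]])

```text
time_s: 24.05
position: [0.6195, -0.0187, 0.0273]
tool_rot: [3.142, -0.001, 1.373]
ft_force: [1.0, 3.1, 0.6]
width: 0.0857
grip_force: 1.9
```

Run:
```python
from h import *
print(tcp()); print(lean([1.5])); im,_=get_image("top"); cv2.imwrite("pics/t3.png",cv2.resize(im[140:260,300:420],None,fx=5,fy=5,interpolation=cv2.INTER_CUBIC))
```

```text
(0.1061, -0.0022, 0.0273, array([1.02, 3.05, 0.61]), 24.05)
(array([-0.0556, -0.0029,  1.571 ]), [1801, 1054], 0.0015)
```

View pics/t3.png

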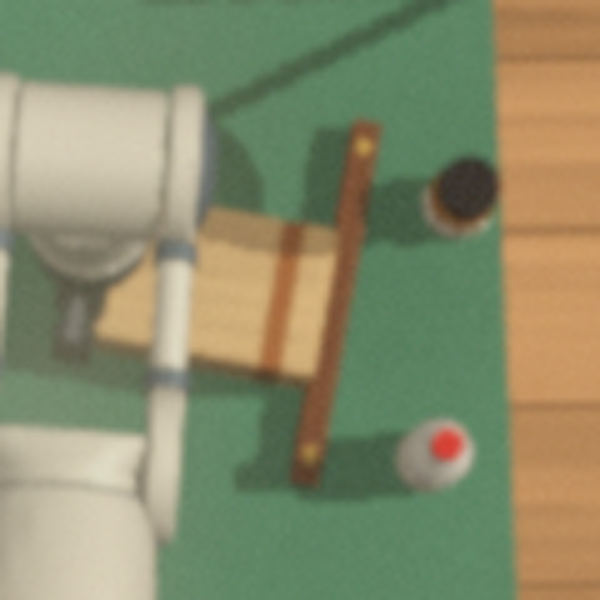

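The top crop shows the bin's bottom edge flush along the strip from about (340,225) to (315,380). The TCP has stopped moving and the force is rising. One more small nudge to confirm contact, then I'll retreat.

Emit:
servo_tool(rows=[[[-0.0005,0,0,0],[0,0,0,0],[0,0,0,0],[0,0,0,0]]])

```text
time_s: 24.6
position: [0.6196, -0.0187, 0.0273]
tool_rot: [3.141, -0.001, 1.373]
ft_force: [2.1, 4.5, 1.5]
width: 0.085
grip_force: 3.0
```

Emit:
servo_tool(rows=[[[0.002,0,0,0],[0.004,0,0,0],[0.008,0,0,0],[0.01,0,0,0],[0.012,0,0,0],[0.012,0,0,0],[0.012,0,0,0],[0,0,-0.015,0],[0,0,-0.02,0],[0,0,-0.02,0],[0,0,-0.02,0],[0,0,-0.02,0],[0,0,-0.02,0],[0,0,0,0],[0,0,0,0],[0,0,0,0]]])

```text
time_s: 26.2
position: [0.6306, 0.0392, 0.141]
tool_rot: [-3.14, 0.0, 1.373]
ft_force: [0.9, -0.1, -0.1]
width: 0.0848
grip_force: 0.0
```

Run:
```python
from h import *
print(tcp()); print(lean([1.5])); im,_=get_image("wrist"); cv2.imwrite("pics/w4.png",im)
```

```text
(0.165, -0.0014, 0.141, array([ 0.92, -0.07, -0.15]), 26.2)
(array([-0.0566, -0.0029,  1.5693]), [1786, 1406], 0.0015)
```

View pics/w4.png

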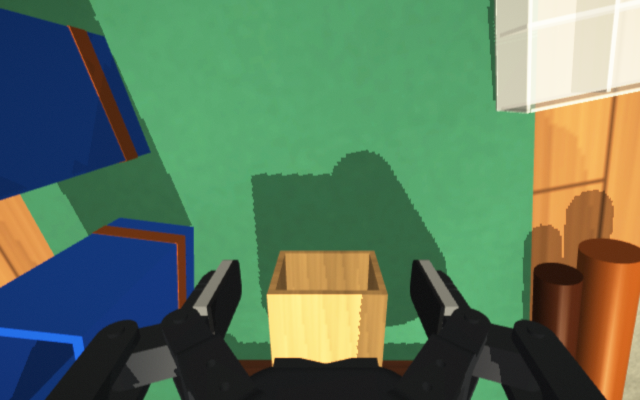

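The wrist view shows the bin flat on its side against the strip. Its mouth is at about (270–385, 250–292), and the fingers are clear of it.

```bash
python3 -c "
from rig import *
print(finish_job())"
```

```text
the job is handed in; nothing more can be done
None
```

I eased the bin down onto its side with its mouth to the left, pushed its bottom flush against the stop strip, backed the arm clear, and handed the job in; no verdict was returned.

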